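# Bed the bakery's thermometers in their foam case

### The job

Put the bakery's two thermometers away in their case: lay the pistol-shaped infrared one from the board into its die-cut pocket, the way round that the pocket is cut for, and press it fully home. The pen-like probe thermometer was only laid on its pocket, so press that one fully home too. Both must end level and flush with the foam; leave the jar, the timer and the cup undisturbed.

Things in the scene. Friction and masses are not known exactly. Their poses are not given: they have to be found in the camera images.
- gun_center (a point): Pistol-shaped infrared thermometer lying on its side on a wooden board (260 x 280 mm, 12 mm high). Point: middle of its white barrel, half-way up (18 mm). x runs along the barrel to the lens end, y away from the grip, z up. Barrel 160 (x) x 44 (y) x 36 mm (z), 80 mm each way along x; edges rounded 2.5 mm. 0.2 to 0.32 kg, balanced at (-13, -12) mm: best grasped across the barrel 0 to 10 mm towards -x.
- gun_foot (a point): Middle of the foot of the thermometer's grey grip, on its top side, where it can be pressed: at (-68, -98, +18) mm in the axes of gun_center. The grip, 34 mm wide and 36 mm thick, leaves the barrel's -y side at x = -50 mm, leaning back 12 degrees, and ends 112 mm from the barrel's middle line. Laid down more than about 1.5 mm or 1 degree off its pocket, it catches on the foam's edge and stays on top.
- gun_home (a point): Where gun_center must be when fully home in the case; axes as gun_center has them then. The pocket has its outline with 1.5 mm to spare and is 36 mm deep; the foam's top is 18 mm above this point, so it ends flush. Foam bulges on the walls stop it when laid in: it rests about 17 mm deep, 19 mm proud, until pushed past them at the lens end, the rear end and the foot of the grip.
- probe_center (a point): Pen-like probe thermometer: white body 36 mm wide, then towards +x a grey neck 22 mm wide; 130 mm long (65 mm each way along x), 24 mm thick, about 0.12 kg. Point: its centre, half-way up (12 mm); z up. At the start it lies right way round, level, in the mouth of its pocket, about 15 mm proud on the foam bulges.
- probe_home (a point): Where probe_center must be when fully home: (36, -88, 6) mm from gun_home in its axes; axes as probe_center has them then. The pocket has 1.5 mm to spare and is 24 mm deep; the foam's top is 12 mm above this point, so it ends flush. Its bulges sit on both sides of the body 38 mm towards -x and of the neck 50 mm towards +x: press at both places.
- scoop (a point): One of two finger scoops in the foam, its middle at foam-top height: (-7, 39, 18) mm from gun_home; the other lies opposite, across the barrel's pocket. Each is 54 mm long (x), reaches 32 mm beyond the barrel's side (y) and is 20 mm deep. Fingers that let go of the barrel there have this room to open: with fingers 14 mm thick, to about 75 mm.
- case: Fixed open case on a ream of baking paper (3 to 19 mm high). Origin: centre of its underside; gun_home is at (-7, 36, 30) mm, axes parallel. Foam 222 (x) x 204 (y) mm, top 48 mm up (plain and solid at (63, 81) mm), rim 2 mm higher, lid flat on the +y side. 5 to 15 N down at each place passes the bulges; a thermometer stays as pressed, crooked if pressed at one end only.
- jar: Amber glass jar, 60 mm wide, 95 mm high, bystander; origin at its underside.
- timer: White kitchen timer, 24 x 64 x 60 mm, bystander; origin at its underside.
- cup: White cup, 60 mm wide, 75 mm high, bystander; origin at its underside.
Things that resemble listed ones, but are neither listed nor needed, are in the scene too. What is shaped like the part that bears probe_center but blue or brown is not meant.

How it is judged:
At the end, for the whole second after the job is handed in: Both thermometers lie in their own pockets the right way round, their centres at most 2 mm above (3 mm below) the home height and within 4 mm sideways, level within about 2 degrees (0.03 rad; probe 0.04 rad) and turned less than 0.05 rad (z of gun_center in the frame of gun_home between -0.003 and 0.002 m and horizontal distance between gun_center and gun_home below 0.004 m and angle between gun_center's own z axis and vertical below 0.03 rad and angle between the x axis of gun_center and the x axis of gun_home, either way round below 0.05 rad and z of probe_center in the frame of probe_home between -0.003 and 0.002 m and horizontal distance between probe_center and probe_home below 0.004 m and angle between probe_center's own z axis and vertical below 0.04 rad and angle between the x axis of probe_center and the x axis of probe_home, either way round below 0.05 rad); the robot touches nothing.
It fails at once if the jar, the timer or the cup was pushed more than 30 mm or tipped over (distance of any of jar, timer, cup from where it was at the start of the episode above 0.03 m or angle between any of jar, timer, cup's own z axis and vertical above 0.5 rad).
It also fails if it takes over 72 s, if anything falls off the work surface, if the arm or the gripper's body presses on something with over 40 N, if the wrist force passes 120 N, or if a joint passes its speed limit or range.

### The arm

A 7-joint arm with a two-finger parallel gripper is mounted at the origin on the work surface. World frame = base frame: x ahead of the robot, y to its left, z up, the work surface at z = 0. Lengths are in m, angles in rad, forces in N, time in s.
With the tool pointing down it reaches from about 0.35 to 0.9 m from the base axis. Payload 7.2 kg.
Tool frame: the origin (TCP) lies midway between the tips of the shut fingers; the grasp point (between the pads) lies bot.grasp_offset behind it (bot.grasp_offset is the distance from the TCP to the grasp point, in m); x points along the fingers, y is the direction in which the jaws open and shut, and the axes are right-handed (so a half turn about x gives the same grasp; the last joint's range is limited). The gripper opens to 88 mm and grips with 3 to 60 N. Pads are 20 mm wide; open, the fingers measure 115 mm over their backs; the gripper's body (75 mm by 178 mm) begins 61 mm behind the grasp point.
Start: joints at [-1.172, 0.411, -0.013, 1.596, 0.006, 1.134, -0.082], TCP at [0.281, 0.558, 0.223] pointing down, gripper open.
Joint ranges: [-2.95, 2.95], [-0.29, 1.99], [-1.47, 1.44], [0.14, 2.54], [-1.03, 4.17], [0.13, 1.85], [-2.86, 2.86]. Speed limits (rad/s): [2.39, 2.39, 3.01, 3.01, 3.14, 3.14, 3.14].

### API

Orientations are given as a unit quaternion [w, x, y, z].
In Python, from workcell import bot gives the robot as it stands.
- The arm moves only by the shell command python3 -m pendant 'ROWS' [FORCE]. ROWS is JSON, a list of rows, each a list of 3 entries, a list of its own where there are three numbers: the shift along the tool's x, y, z in cm, then the turn about the tool's x in rad, then the finger opening in cm, from 0 to 8.78. A call has 1 to 10 rows; each row is the pose to reach, as a shift and turn from the pose commanded when the call began, along the tool's axes at that moment; what a row does not reach only later rows make up. A row lasts 1/10 s, in which the tool goes at most 50 mm and 8.59 degrees, less where a joint would pass 70% of its speed; a pose out of reach is approached as far as the arm can. A call with a gripper value outside its range is refused whole. The fingers move at their own pace and stop on an object; FORCE is the grip in N (left out, the last holds). Time passes only in rows, so rows that repeat a pose let the fingers close. It gives the time, the measured TCP pose, the force and the opening at its end, in the units of the state.
- bot.sense(): the state, without advancing time (a new reading comes with each control period).
- bot.camera(name): name is "scene" or "top"; returns a dict with "img" (384x512x3 uint8, red, green, blue), "mtx" (3x3 intrinsics, pixels), "view" (4x4, takes a point from world to camera coordinates). Camera axes: x right, y up, looking along -z (the intrinsics and any distortion apply to the point x, -y, -z); pixel columns grow to the right and rows downward; lengths in m; the calibration is good to about 2 mm. A picture is of the moment at which its call begins. There is no depth.
- bot.job_done(): hands the job in, once; it reports no verdict.
The state is a dict: "time": time; "joints": joint angles; "joint_vel": joint speeds; "joint_efforts": joint torques, N m; "tcp_pos": TCP position; "tool_rot": TCP orientation; "contact_force": force on the tool from outside, world axes, zero at the start; "torque": the same for the moment, N m; "grip_width": finger opening in m.
Only numpy, scipy, OpenCV 4.12 (cv2) and the standard library are available. Lean on these libraries where they do the work, as an engineer would, in place of code of your own. Each camera call takes 0.05 s, during which the arm holds its last target. There are 200 camera calls.

## Working session

There is one attempt and no reset: what is moved stays moved. The work goes in short steps, Python scripts to look and compute and a shell command to move; the robot and the scene stay as the last step left them, time stands still between calls to the robot, and variables do not carry over. Pictures are saved under pics/ and viewed, about 8 in all and at most 12, crops included, and the job is handed in when it is done.

```bash
ls; mkdir -p pics
python3 - <<'E'
from workcell import bot
import cv2,numpy as np
np.set_printoptions(precision=4,suppress=True)
print(bot.sense(),bot.grasp_offset)
for n in("top","scene"):
    c=bot.camera(n);cv2.imwrite(f"pics/{n}0.png",c["img"][...,::-1]);print(n,c["mtx"],c["view"],[k for k in c])
    np.savez(f"{n}0.npz",**c)
t=cv2.imread("pics/top0.png");cv2.imwrite("pics/top0b.png",cv2.resize(t,(800,600),interpolation=cv2.INTER_CUBIC))
t=cv2.imread("pics/scene0.png");cv2.imwrite("pics/scene0b.png",cv2.resize(t,(800,600),interpolation=cv2.INTER_CUBIC))
E
```

```text
pics
{'time': 0.0, 'joints': array([-1.1722,  0.4119, -0.0127,  1.597 ,  0.0056,  1.1343, -0.0822]), 'joint_vel': array([-0.0005,  0.0001, -0.001 , -0.0029,  0.0005,  0.0008, -0.0007]), 'joint_efforts': array([ -0.0018, -58.7936,   0.6408, -29.1088,  -0.0538,   0.0181,
         0.0001]), 'tcp_pos': array([0.2811, 0.5577, 0.2218]), 'tool_rot': array([ 0.6879,  0.163 ,  0.688 , -0.1641]), 'contact_force': array([-0.8003, -0.1721, -0.7024]), 'torque': array([-0.0046, -0.0021, -0.0412]), 'grip_width': 0.08776439297447736} 0.0187
top [[457.7575   0.     255.5909]
 [  0.     457.7575 193.8306]
 [  0.       0.       1.    ]] [[-0.0063 -0.9999 -0.0119  0.0418]
 [ 0.9949 -0.0074  0.1007 -0.4963]
 [-0.1008 -0.0112  0.9948 -1.4182]
 [ 0.      0.      0.      1.    ]] ['img', 'mtx', 'view']
scene [[379.241    0.     256.748 ]
 [  0.     379.241  195.5856]
 [  0.       0.       1.    ]] [[ 0.0485  0.9987 -0.018  -0.0422]
 [-0.6334  0.0447  0.7725  0.2573]
 [ 0.7723 -0.0261  0.6348 -1.4979]
 [ 0.      0.      0.      1.    ]] ['img', 'mtx', 'view']
```

View pics/top0b.png

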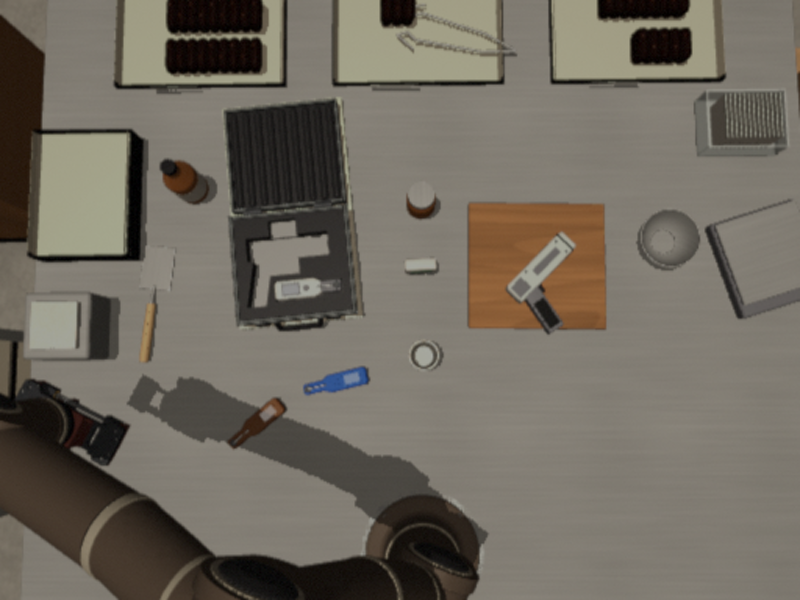

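View pics/scene0b.png

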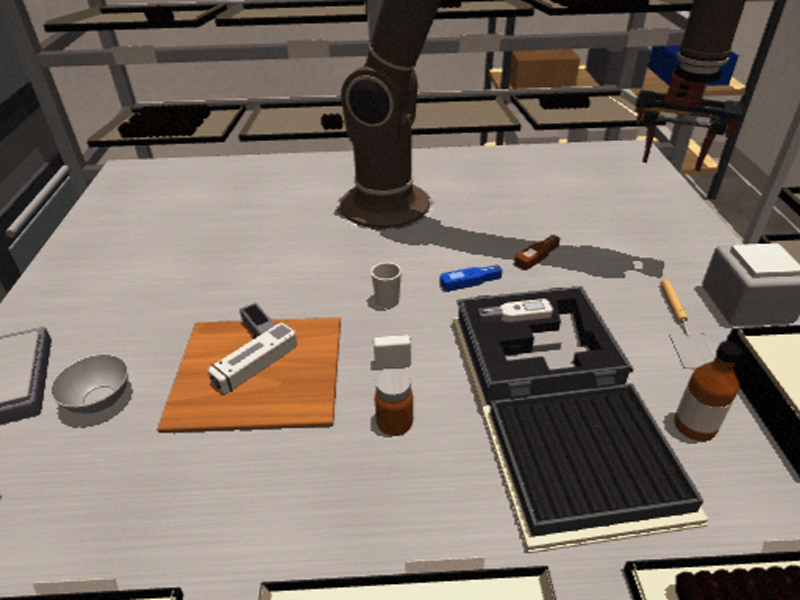

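The top view (800x600) shows the case's pocket barrel running from (250,245) to (328,245), with its grip pointing down at (262,300). The white probe lies in its pocket at (305,288), neck to the right.

- **Lookalikes for the probe:** the white one at (305,288), blue at (337,381) and brown at (257,422). I choose the white one in the case.
- **Pistol:** only the one on the board at (540,268), lens end upper right at (570,240) and grip foot at (550,325).
- **Lookalikes for the bystanders:** bottle at (185,180) and bowl at (668,238). The jar is at (420,198), the timer at (421,266) and the cup at (425,354).

Next I take one close crop of both.

```bash
cat > h.py <<'E'
from workcell import bot
import cv2,numpy as np
np.set_printoptions(precision=4,suppress=True)
def avg(n,k):
    cs=[bot.camera(n) for _ in range(k)]
    return np.mean([c["img"] for c in cs],0).astype(np.float32),cs[0]["mtx"],cs[0]["view"]
def proj(P,K,V):
    P=np.atleast_2d(P); c=P@V[:3,:3].T+V[:3,3]; q=np.c_[c[:,0],-c[:,1],-c[:,2]]@K.T
    return q[:,:2]/q[:,2:]
def unproj(uv,z,K,V):
    uv=np.atleast_2d(uv); r=np.c_[uv,np.ones(len(uv))]@np.linalg.inv(K).T
    d=(r*[1,-1,-1])@V[:3,:3]; C=-V[:3,:3].T@V[:3,3]
    return C+d*((z-C[2])/d[:,2:])
E
python3 - <<'E'
from h import *
for n in("top","scene"):
    I,K,V=avg(n,6); np.savez(n+"A.npz",I=I,K=K,V=V)
    print(n,-V[:3,:3].T@V[:3,3])
I=np.load("topA.npz")["I"]
a=I[128:212,144:236];b=I[144:218,312:372]
A=cv2.resize(a[...,::-1],None,fx=5,fy=5,interpolation=cv2.INTER_CUBIC);B=cv2.resize(b[...,::-1],None,fx=5,fy=5,interpolation=cv2.INTER_CUBIC)
o=np.zeros((420,770,3));o[:A.shape[0],:460]=A;o[:B.shape[0],465:765]=B
cv2.imwrite("pics/crop1.png",np.clip(o*1.3,0,255))
E
```

```text
top [0.3511 0.0222 1.4614]
scene [ 1.3218 -0.0084  0.7513][ WARN:0@18.727] global loadsave.cpp:1063 imwrite_ Unsupported depth image for selected encoder is fallbacked to CV_8U.
```

View pics/crop1.png

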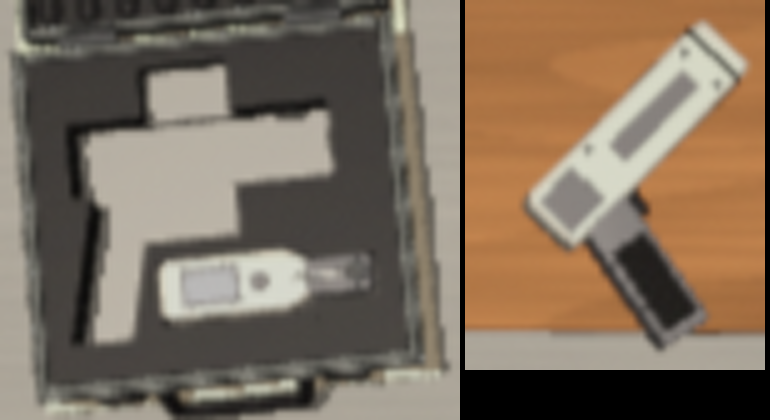

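The crop confirms the choice. The pocket's light floor is clear, barrel right and grip lower left. The white probe lies in its mouth. On the board, the white pistol has its grip to the lower right. Next I fit the case and the gun sub-pixel with rendered models in both cameras.

```bash
cat > fit.py <<'E'
from h import *
from scipy.optimize import minimize
S=8
d=np.array([-np.sin(np.radians(12)),-np.cos(np.radians(12))]);n=np.array([d[1],-d[0]]);f0=np.array([-.068,-.098])
def grip(m):
    a=f0+d*(-.085); e=f0+d*((.014+m)/np.cos(np.radians(12))); w=.017+m
    def at(p,s,y): q=p+n*s*w; return q+d*(y-q[1])/d[1]   # foot cut parallel to barrel
    return np.array([at(a,1,-.01),at(a,-1,-.01),at(e,-1,-.112-m),at(e,1,-.112-m)])
def rect(x0,x1,y0,y1): return np.array([[x0,y0],[x1,y0],[x1,y1],[x0,y1]])
def T(p2,z,p): c,s=np.cos(p[2]),np.sin(p[2]); return np.c_[p2@np.array([[c,s],[-s,c]])+p[:2],np.full(len(p2),z)]
def fill(m,pts,box):
    q=((pts-[box[2],box[0]]+.5)*S-.5)*16
    cv2.fillPoly(m,[np.round(q).astype(np.int32)],1,shift=4)
def new(box): return np.zeros(((box[1]-box[0])*S,(box[3]-box[2])*S),np.uint8)
def down(m,sg=.6): return cv2.GaussianBlur(cv2.resize(m.astype(np.float32),None,fx=1/S,fy=1/S,interpolation=cv2.INTER_AREA),(0,0),sg)
def case_layers(p,K,V,box):  # p: x,y,yaw of gun_home, foam top z
    P=[rect(-.0815,.0815,-.0235,.0235),grip(.0015)]; Sc=[rect(-.034,.020,.02,.054),rect(-.034,.020,-.054,-.02)]
    o=new(box)
    for q in P+Sc: fill(o,proj(T(q,p[3],p),K,V),box)
    a=new(box)
    for q in P: fill(a,proj(T(q,p[3]-.036,p),K,V),box)
    b=new(box)
    for q in Sc: fill(b,proj(T(q,p[3]-.020,p),K,V),box)
    return down(o&(1-(a|b))),down((a|b)&o)
def gun_mask(p,K,V,box,z0=.012,h=.036):
    m=new(box)
    for q in (rect(-.079,.079,-.022,.022),rect(-.08,.08,-.021,.021),grip(0)):
        P=np.r_[proj(T(q,z0,p),K,V),proj(T(q,z0+h,p),K,V)].astype(np.float32)
        fill(m,cv2.convexHull(P)[:,0],box)
    return down(m)
def resid(layers,img,w):
    A=np.stack([l[w] for l in layers]+[np.ones(w.sum())],1);y=img[w]
    x=np.linalg.lstsq(A,y,rcond=None)[0]; return np.sqrt(np.mean((A@x-y)**2)),x
E
cat > m1.py <<'E'
from fit import *
D={n:np.load(n+"A.npz") for n in("top","scene")}
# case
def region(p,K,V,box,poly):
    m=new(box); fill(m,proj(T(poly,p[3],p),K,V),box); return down(m)>.98
foam=rect(-.10,.10,-.125,.058)
uv=np.array([[189.0,157]]);
p0=np.array([.46,.25,-1.52,.059]); 
c=unproj([[ (144+205/5.),128+150/5.]],.059,D["top"]["K"],D["top"]["V"])[0];p0[:2]=c[:2];print("init",p0)
boxes={"top":(128,212,140,240),"scene":(175,270,285,420)}
def cost(p,w,names):
    t=0
    for nme in names:
        d_=D[nme]; r,x=resid(case_layers(p,d_["K"],d_["V"],boxes[nme]),d_["I"].mean(2)[boxes[nme][0]:boxes[nme][1],boxes[nme][2]:boxes[nme][3]],w[nme]); t+=r
    return t
for names in (["top"],["scene"],["top","scene"]):
    p=p0.copy()
    for it in range(3):
        w={}
        for k in names:
            d_=D[k]; w[k]=region(p,d_["K"],d_["V"],boxes[k],foam)
            ex=new(boxes[k]); q=rect(-.035,.11,-.112,-.062)
            fill(ex,proj(T(q,p[3],p),d_["K"],d_["V"]),boxes[k]);fill(ex,proj(T(q,p[3]+.02,p),d_["K"],d_["V"]),boxes[k]); w[k]&=down(ex)<.05
        s=np.array([.008,.008,.04,.006])/(1+it*2)
        r=minimize(cost,p,(w,names),method="Nelder-Mead",options=dict(initial_simplex=p+np.r_[np.zeros((1,4)),np.diag(s)],xatol=1e-5,fatol=1e-4,maxiter=250)); p=r.x
    print(names,p,r.fun)
# gun
bx={"top":(144,208,316,368),"scene":(185,262,118,200)}
g0=np.r_[unproj([[312+172/5.,144+135/5.]],.048,D["top"]["K"],D["top"]["V"])[0][:2],-.75]
def chan(I): return (I[...,0]-I[...,2])/(I[...,0]+I[...,2]+15)
for names in (["top"],["scene"],["top","scene"]):
    def c2(p):
        t=0
        for k in names:
            b=bx[k]; im=chan(D[k]["I"])[b[0]:b[1],b[2]:b[3]]; ww=np.ones(im.shape,bool)
            t+=resid([gun_mask(p,D[k]["K"],D[k]["V"],b)],im,ww)[0]
        return t
    p=g0
    for it in range(2):
        s=np.array([.01,.01,.06])/(1+it*3)
        r=minimize(c2,p,method="Nelder-Mead",options=dict(initial_simplex=p+np.r_[np.zeros((1,3)),np.diag(s)],xatol=1e-5,fatol=1e-6,maxiter=200));p=r.x
    print("gun",names,g0,p,r.fun)
E
python3 m1.py
```

```text
init [ 0.6068  0.2568 -1.52    0.059 ]
['top'] [ 0.6088  0.2602 -1.4696  0.0588] 10.22158517583366
['scene'] [ 0.6058  0.2619 -1.4719  0.0635] 21.483797538194548
['top', 'scene'] [ 0.6078  0.2595 -1.4675  0.0651] 32.86754800384634
gun ['top'] [ 0.5636 -0.2449 -0.75  ] [ 0.5677 -0.2458 -0.7815] 0.022707438639292206
gun ['scene'] [ 0.5636 -0.2449 -0.75  ] [ 0.5622 -0.2427 -0.7506] 0.1984278250527406
gun ['top', 'scene'] [ 0.5636 -0.2449 -0.75  ] [ 0.5675 -0.2458 -0.7826] 0.22441682343334848
```

```bash
cat > go.py <<'E'
from h import *
from scipy.spatial.transform import Rotation as R
def go(x,y,z,jaw=None):
    """rows' shift [cm] and turn to TCP x,y,z with jaw axis at world yaw 'jaw' (mod pi)"""
    s=bot.sense();q=s["tool_rot"];r=R.from_quat([q[1],q[2],q[3],q[0]]);M=r.as_matrix()
    yaw=np.arctan2(M[1,1],M[0,1]); sh=M.T@(np.array([x,y,z])-s["tcp_pos"])*100
    tn=None
    if jaw is not None:
        t=-((jaw-yaw+np.pi/2)%np.pi-np.pi/2); tn=(round(t,3),round(t-np.sign(t)*np.pi,3))
    print("shift cm",sh.round(2),"turn",tn,"| jawyaw %.3f j7 %.2f tilt %.4f"%(yaw,s["joints"][6],np.arccos(-M[2,0])),"tcp",s["tcp_pos"],"F",s["contact_force"].round(1),"t",round(s["time"],2),"grip",round(s["grip_width"],4))
def inhome(p,a): # case point a(x,y) in gun_home -> world
    c,s=np.cos(p[2]),np.sin(p[2]); return p[0]+c*a[0]-s*a[1],p[1]+s*a[0]+c*a[1]
E
python3 - <<'E'
from go import *; from fit import *
P=np.array([.6088,.2602,-1.4696,.0588]);g=np.array([.5677,-.2458,-.7815])
Ds={n:np.load(n+"A.npz") for n in("top","scene")}
D=Ds["scene"]; 
for n,u in dict(bottle=(695,425),jar=(394,425),timer=(392,362),cup=(386,303)).items(): print(n,unproj([[u[0]*.64,u[1]*.64]],0,D["K"],D["V"])[0][:2])
for a in((.07,.045),(-.002,-.088),(.086,-.088),(.068,0),(-.068,0),(-.068,-.098)): print(a,inhome(P,a))
go(*inhome(P,(.07,.045)),.12,P[2])
out=[]
for k,(r0,r1,c0,c1),f in(("top",(128,212,144,236),6),("scene",(175,270,285,420),6)):
    D=Ds[k]; A=cv2.resize(np.clip(D["I"][r0:r1,c0:c1,::-1]*1.2,0,255).astype(np.uint8),None,fx=f,fy=f,interpolation=cv2.INTER_CUBIC)
    for z,c in((P[3],(0,255,0)),(P[3]-.036,(0,0,255))):
        for q in(rect(-.0815,.0815,-.0235,.0235),grip(.0015),rect(-.034,.02,.0235,.054),rect(-.034,.02,-.054,-.0235)):
            u=(proj(T(q,z,P),D["K"],D["V"])-[c0,r0]+.5)*f
            cv2.polylines(A,[np.round(u*16).astype(np.int32)],True,c,1,cv2.LINE_AA,4)
    out.append(A)
a,b=out; b=cv2.resize(b,(552*1,int(b.shape[0]*552/b.shape[1]))); o=np.zeros((600,800,3),np.uint8);a=cv2.resize(a,(400,int(a.shape[0]*400/a.shape[1])));b=cv2.resize(b,(400,int(b.shape[0]*400/b.shape[1])));
o=np.zeros((max(a.shape[0],b.shape[0]),800,3),np.uint8);o[:a.shape[0],:400]=a;o[:b.shape[0],400:]=b;cv2.imwrite("pics/ov.png",o)
E
```

```text
bottle [0.7386 0.473 ]
jar [ 0.7084 -0.0037]
timer [ 0.5655 -0.0017]
cup [ 0.3974 -0.0076]
(0.07, 0.045) (np.float64(0.6606414395497429), np.float64(0.195104184885583))
(-0.002, -0.088) (np.float64(0.5210481588594287), np.float64(0.25329968287395954))
(0.086, -0.088) (np.float64(0.5299382440252517), np.float64(0.1657498891235206))
(0.068, 0) (np.float64(0.6156696112644997), np.float64(0.192547886647388))
(-0.068, 0) (np.float64(0.6019303887355003), np.float64(0.327852113352612))
(-0.068, -0.098) (np.float64(0.5044317547861478), np.float64(0.31795179123612716))
shift cm [ 10.27 -15.35  50.22] turn (np.float64(-0.568), np.float64(2.574)) | jawyaw 1.104 j7 -0.08 tilt 0.0001 tcp [0.2813 0.5581 0.2227] F [0.8 0.  0.7] t 0.7 grip 0.0878
```

View pics/ov.png

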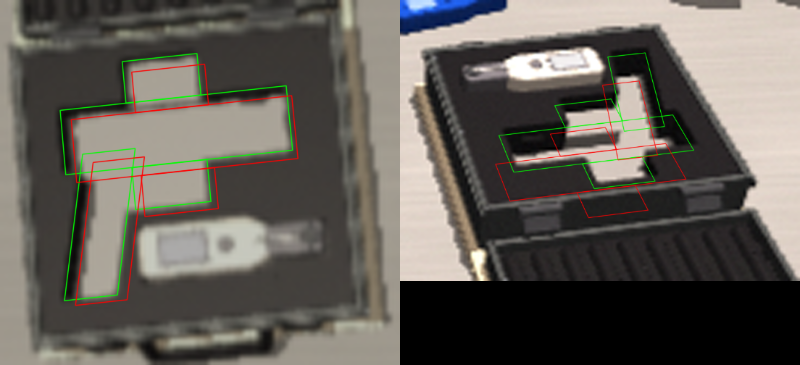

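The overlay fits the pocket well in the top view, so I will use that pose. First I go with shut fingers to the plain foam spot to touch off its height.

```bash
python3 -m pendant '[[[10.3,-15.4,50.2],-0.568,0],[[10.3,-15.4,50.2],-0.568,0],[[10.3,-15.4,50.2],-0.568,0],[[10.3,-15.4,50.2],-0.568,0],[[10.3,-15.4,50.2],-0.568,0],[[10.3,-15.4,50.2],-0.568,0],[[10.3,-15.4,50.2],-0.568,0],[[10.3,-15.4,50.2],-0.568,0],[[10.3,-15.4,50.2],-0.568,0],[[10.3,-15.4,50.2],-0.568,0]]' 30
python3 -c "
from go import *
go(.6606,.195,.08,-1.4696)"
```

```text
time: 1.7
tcp_pos: [0.6358, 0.218, 0.1264]
tool_rot: [0.706, -0.036, 0.706, 0.036]
contact_force: [0.6, 0.6, 0.5]
grip_width: 0.0113
shift cm [ 4.64 -2.54  2.24] turn (np.float64(0.0), np.float64(-3.141)) | jawyaw 1.672 j7 1.27 tilt 0.0004 tcp [0.6358 0.218  0.1264] F [0.6 0.6 0.5] t 1.7 grip 0.0113
```

```bash
python3 -m pendant '[[[4.2,-2.5,2.2],0,0],[[5.1,-2.5,2.2],0,0],[[5.1,-2.5,2.2],0,0],[[5.1,-2.5,2.2],0,0]]'
python3 -c "
from go import *
go(.6606,.195,.06,-1.4696)"
```

```text
time: 2.1
tcp_pos: [0.6581, 0.1987, 0.0761]
tool_rot: [0.706, -0.036, 0.706, 0.037]
contact_force: [-0.1, -0.2, 0.6]
grip_width: 0.0005
shift cm [ 1.61 -0.4   0.21] turn (np.float64(0.002), np.float64(-3.14)) | jawyaw 1.674 j7 1.31 tilt 0.0013 tcp [0.6581 0.1987 0.0761] F [-0.1 -0.2  0.6] t 2.1 grip 0.0005
```

```bash
python3 -m pendant '[[[0.4,-0.2,0.2],0,0],[[0.7,-0.2,0.2],0,0],[[0.9,-0.2,0.2],0,0],[[1.1,-0.2,0.2],0,0],[[1.3,-0.2,0.2],0,0],[[1.5,-0.2,0.2],0,0]]'
python3 -c "
from go import *
go(.6606,.195,.06,-1.4696)"
```

```text
time: 2.7
tcp_pos: [0.6611, 0.1955, 0.0637]
tool_rot: [0.706, -0.036, 0.706, 0.036]
contact_force: [-11.8, -3.0, 33.2]
grip_width: 0.0006
shift cm [ 0.37 -0.04 -0.06] turn (np.float64(0.0), np.float64(-3.141)) | jawyaw 1.672 j7 1.32 tilt 0.0009 tcp [0.6611 0.1955 0.0637] F [-11.8  -3.   33.2] t 2.7 grip 0.0006
```

```bash
python3 -m pendant '[[[-3,0,0],0,0],[[-3,0,0],0,0]]'
cat > m2.py <<'E'
from fit import *
import sys
def fitcase(z,D,p0,box=(128,212,140,240),full=False):
    K,V=D["K"],D["V"]; im=D["I"].mean(2)[box[0]:box[1],box[2]:box[3]]
    p=np.array(p0[:3],float)
    for it in range(2):
        P=np.r_[p,z]; m=new(box); fill(m,proj(T(rect(-.10,.10,-.125,.058),z,P),K,V),box); w=down(m)>.98
        ex=new(box); q=rect(-.035,.11,-.112,-.062)
        for zz in(z,z+.02): fill(ex,proj(T(q,zz,P),K,V),box)
        w&=down(ex)<.05
        s=np.array([.005,.005,.03])/(1+it*2)
        r=minimize(lambda p:resid(case_layers(np.r_[p,z],K,V,box),im,w)[0],p,method="Nelder-Mead",options=dict(initial_simplex=p+np.r_[np.zeros((1,3)),np.diag(s)],xatol=1e-5,fatol=1e-4,maxiter=200)); p=r.x
    return np.r_[p,z],r.fun
if __name__=="__main__":
    D=np.load("topA.npz")
    for z in(.062,.064,.066): print(fitcase(z,D,[.6088,.2602,-1.4696]))
E
python3 m2.py; python3 -c "
from go import *
P=[.6080,.2597,-1.4696]
go(*inhome(P,(-.002,-.088)),.085,-1.4696)"
```

```text
time: 2.9
tcp_pos: [0.6632, 0.1958, 0.0947]
tool_rot: [0.708, -0.035, 0.704, 0.036]
contact_force: [0.1, -0.3, 0.8]
grip_width: 0.0005
(array([ 0.6085,  0.2596, -1.4693,  0.062 ]), np.float64(10.16708346215099))
(array([ 0.608 ,  0.259 , -1.4674,  0.064 ]), np.float64(10.246961561249082))
(array([ 0.6077,  0.259 , -1.4666,  0.066 ]), np.float64(10.303132977535002))
shift cm [  0.9    7.11 -13.65] turn (np.float64(-0.0), np.float64(3.142)) | jawyaw 1.672 j7 1.32 tilt 0.0060 tcp [0.6632 0.1958 0.0947] F [ 0.1 -0.3  0.8] t 2.9 grip 0.0005
```

```bash
python3 -m pendant '[[[-0.2,7.1,-13.6],0,0],[[-0.2,7.1,-13.6],0,0],[[-0.2,7.1,-13.6],0,0],[[-0.2,7.1,-13.6],0,0],[[0.7,7.1,-13.6],0,0],[[0.7,7.1,-13.6],0,0]]'
python3 -c "
from go import *
P=[.6081,.2592,-1.468]
go(*inhome(P,(-.002,-.088)),.064,-1.468)"
```

```text
time: 3.5
tcp_pos: [0.5193, 0.251, 0.0826]
tool_rot: [0.706, -0.036, 0.706, 0.035]
contact_force: [0.8, -0.9, -0.2]
grip_width: 0.0006
shift cm [1.86 0.1  0.12] turn (np.float64(-0.003), np.float64(3.139)) | jawyaw 1.671 j7 1.13 tilt 0.0010 tcp [0.5193 0.251  0.0826] F [ 0.8 -0.9 -0.2] t 3.5 grip 0.0006
```

```bash
python3 -m pendant '[[[0.4,0.1,0.1],0,0],[[0.8,0.1,0.1],0,0],[[1.2,0.1,0.1],0,0],[[1.4,0.1,0.1],0,0],[[1.4,0.1,0.1],0,0]]'
python3 -c "
from go import *
P=[.6081,.2592,-1.468]
go(*inhome(P,(.086,-.088)),.085,-1.468)"
```

```text
time: 4.0
tcp_pos: [0.5194, 0.2526, 0.0691]
tool_rot: [0.706, -0.036, 0.706, 0.035]
contact_force: [-0.5, 0.7, 0.0]
grip_width: 0.0003
shift cm [-1.59 -8.85  0.11] turn (np.float64(-0.002), np.float64(3.14)) | jawyaw 1.672 j7 1.12 tilt 0.0010 tcp [0.5194 0.2526 0.0691] F [-0.5  0.7  0. ] t 4.0 grip 0.0003
```

```bash
python3 -m pendant '[[[-1.9,0,0],0,0],[[-1.9,-5,0.1],0,0],[[-1.9,-8.85,0.1],0,0],[[-1.7,-8.85,0.1],0,0],[[-1.0,-8.85,0.1],0,0],[[-0.6,-8.85,0.1],0,0],[[-0.2,-8.85,0.1],0,0],[[0.2,-8.85,0.1],0,0],[[0.5,-8.85,0.1],0,0],[[0.5,-8.85,0.1],0,0]]'
python3 -c "
from go import *
P=[.6081,.2592,-1.468]
go(*inhome(P,(.086,-.088)),.064,-1.468)"
```

```text
time: 5.0
tcp_pos: [0.5291, 0.1657, 0.0642]
tool_rot: [0.706, -0.036, 0.706, 0.036]
contact_force: [-0.1, -0.2, 1.1]
grip_width: 0.0009
shift cm [ 0.02 -0.11  0.02] turn (np.float64(-0.001), np.float64(3.141)) | jawyaw 1.673 j7 1.28 tilt 0.0007 tcp [0.5291 0.1657 0.0642] F [-0.1 -0.2  1.1] t 5.0 grip 0.0009
```

```bash
python3 -m pendant '[[[0.2,-0.1,0],0,0],[[0.2,-0.1,0],0,0]]'; python3 -m pendant '[[[-2.2,0,0],0,0],[[-2.2,5,0],0,0],[[-2.2,8.8,0],0,0],[[-1.7,8.8,0],0,0],[[-0.8,8.8,0],0,0],[[-0.4,8.8,0],0,0],[[0,8.8,0],0,0],[[0.1,8.8,0],0,0],[[0.1,8.8,0],0,0]]'
python3 -c "
from go import *
P=[.6081,.2592,-1.468]
go(*inhome(P,(-.002,-.088)),.064,-1.468)"
```

```text
time: 5.2
tcp_pos: [0.5295, 0.1657, 0.0638]
tool_rot: [0.706, -0.036, 0.706, 0.037]
contact_force: [-3.0, 1.6, 11.1]
grip_width: 0.0007
time: 6.1
tcp_pos: [0.5204, 0.2501, 0.0637]
tool_rot: [0.706, -0.035, 0.707, 0.035]
contact_force: [-10.1, -3.8, 24.1]
grip_width: 0.0003
shift cm [-0.03  0.21  0.02] turn (np.float64(-0.004), np.float64(3.138)) | jawyaw 1.670 j7 1.13 tilt 0.0010 tcp [0.5204 0.2501 0.0637] F [-10.1  -3.8  24.1] t 6.1 grip 0.0003
```

Both probe ends bottom out firmly at z≈0.0637, level with the touched foam. Next is the gun.

```bash
python3 -m pendant '[[[-5,0,0],0,0],[[-10,0,0],0,2],[[-12,-4,1],0.15,8.78],[[-12,-9,2],0.3,8.78],[[-12,-14,3],0.45,8.78],[[-12,-19,4],0.6,8.78],[[-12,-24,4],0.75,8.78],[[-12,-29,4],0.88,8.78],[[-12,-34,4],0.88,8.78],[[-12,-39,4],0.88,8.78]]'
python3 -c "
from go import *
go(.5642,-.2423,.12,.789)"
```

```text
time: 7.1
tcp_pos: [0.5987, -0.1329, 0.1814]
tool_rot: [0.654, 0.269, 0.654, -0.269]
contact_force: [-0.3, 0.3, -0.7]
grip_width: 0.0691
shift cm [  6.15 -10.2    5.25] turn (np.float64(0.001), np.float64(-3.141)) | jawyaw 0.790 j7 1.05 tilt 0.0005 tcp [ 0.5987 -0.1329  0.1814] F [-0.3  0.3 -0.7] t 7.1 grip 0.0691
```

```bash
python3 -m pendant '[[[3,-5,2.6],0,8.78],[[6.1,-10.2,5.2],0,8.78],[[6.1,-10.2,5.2],0,8.78],[[9,-10.2,5.2],0,8.78],[[9,-10.2,5.2],0,8.78],[[9,-10.2,5.2],0,8.78]]'
python3 -c "
from go import *
go(.5642,-.2423,.018,.789)
I,K,V=avg('top',2);np.savez('topB.npz',I=I,K=K,V=V)
J,K,V=avg('scene',1)
o=np.zeros((420,800,3),np.uint8)
o[:420,:400]=cv2.resize(I[140:224,300:380,::-1],(400,420),interpolation=3).clip(0,255);o[:400,400:]=cv2.resize(J[170:270,100:200,::-1],(400,400)).clip(0,255)
cv2.imwrite('pics/g1.png',o)"
```

```text
time: 7.7
tcp_pos: [0.5642, -0.2387, 0.0915]
tool_rot: [0.653, 0.269, 0.655, -0.269]
contact_force: [-0.0, 0.7, 0.5]
grip_width: 0.0878
shift cm [ 7.35 -0.25  0.26] turn (np.float64(0.002), np.float64(-3.139)) | jawyaw 0.791 j7 1.28 tilt 0.0016 tcp [ 0.5642 -0.2387  0.0915] F [-0.   0.7  0.5] t 7.7 grip 0.0878
```

View pics/g1.png

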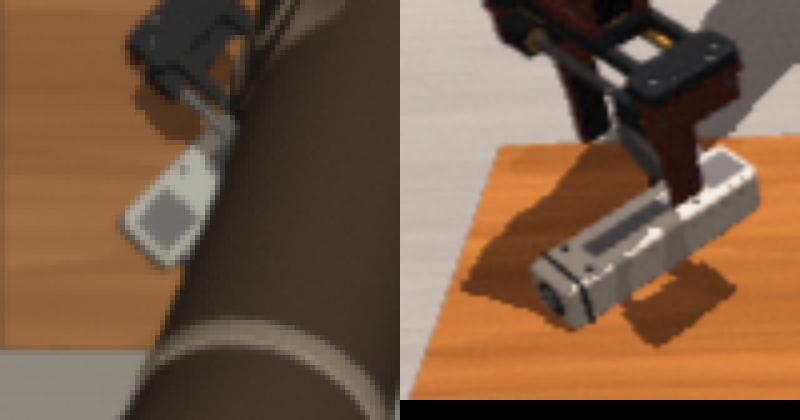

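The fingers straddle the barrel, so I descend and grip.

```bash
python3 -m pendant '[[[3,-0.2,0.2],0,8.78],[[6,-0.2,0.2],0,8.78],[[7.3,-0.2,0.2],0,8.78],[[7.3,-0.2,0.2],0,8.78],[[7.3,-0.2,0.2],0,4],[[7.3,-0.2,0.2],0,4],[[7.3,-0.2,0.2],0,4],[[7.3,-0.2,0.2],0,4],[[7.3,-0.2,0.2],0,4],[[7.3,-0.2,0.2],0,4]]' 45
python3 -c "
from go import *
go(.5642,-.2423,.018,.789)"
```

```text
time: 8.85
tcp_pos: [0.565, -0.2415, 0.0189]
tool_rot: [0.654, 0.268, 0.654, -0.268]
contact_force: [0.8, 1.6, 1.9]
grip_width: 0.044
shift cm [ 0.09 -0.12  0.  ] turn (np.float64(0.003), np.float64(-3.139)) | jawyaw 0.792 j7 1.31 tilt 0.0003 tcp [ 0.565  -0.2415  0.0189] F [0.8 1.6 1.9] t 8.85 grip 0.044
```

```bash
python3 -m pendant '[[[-4,0,0],0,4],[[-8,0,0],0,4],[[-12,0,0],0,4],[[-16,0,0],0,4],[[-16,3,-2.5],0.1,4],[[-16,6.5,-5.4],0.2,4],[[-16,10,-8.3],0.3,4],[[-16,14,-11.6],0.4,4],[[-16,18,-15],0.5,4],[[-16,22,-18.3],0.6,4]]'
python3 -c "
from go import *
P=[.6081,.2592,-1.468]
go(*inhome(P,(-.005,0)),.11,P[2]+np.pi/2)"
```

```text
time: 9.85
tcp_pos: [0.588, 0.0395, 0.1784]
tool_rot: [0.544, 0.451, 0.545, -0.451]
contact_force: [0.8, -0.2, -2.8]
grip_width: 0.0436
shift cm [  6.84   6.12 -21.71] turn (np.float64(0.085), np.float64(-3.057)) | jawyaw 0.188 j7 0.20 tilt 0.0007 tcp [0.588  0.0395 0.1784] F [ 0.8 -0.2 -2.8] t 9.85 grip 0.0436
```

```bash
python3 -m pendant '[[[1,1.2,-4.4],0.02,4],[[2,2.4,-8.8],0.04,4],[[3,3.6,-13],0.06,4],[[4.5,4.9,-17.5],0.085,4],[[6.0,6.1,-20.7],0.085,4],[[6.8,6.1,-21.7],0.085,4],[[6.8,6.1,-21.7],0.085,4],[[6.8,6.1,-21.7],0.085,4]]'
python3 -c "
from go import *
P=[.6081,.2592,-1.468]
go(*inhome(P,(-.005,0)),.11,P[2]+np.pi/2)
I,K,V=avg('top',5);np.savez('topC.npz',I=I,K=K,V=V)
J,K,V=avg('scene',5);np.savez('sceneC.npz',I=J,K=K,V=V)
go(*inhome(P,(-.005,0)),.11,P[2]+np.pi/2)
o=np.zeros((420,800,3),np.uint8)
o[:420,:400]=cv2.resize(I[124:214,150:236,::-1],(400,420),interpolation=3).clip(0,255);o[:400,400:]=cv2.resize(J[145:265,290:410,::-1],(400,400)).clip(0,255)
cv2.imwrite('pics/g2.png',o)"
```

```text
time: 10.65
tcp_pos: [0.6072, 0.2602, 0.1106]
tool_rot: [0.526, 0.472, 0.525, -0.473]
contact_force: [0.2, -2.3, -2.2]
grip_width: 0.0439
shift cm [ 0.06  0.08 -0.39] turn (np.float64(0.003), np.float64(-3.139)) | jawyaw 0.106 j7 -0.19 tilt 0.0017 tcp [0.6072 0.2602 0.1106] F [ 0.2 -2.3 -2.2] t 10.65 grip 0.0439
shift cm [ 0.09  0.06 -0.21] turn (np.float64(0.004), np.float64(-3.138)) | jawyaw 0.107 j7 -0.19 tilt 0.0004 tcp [0.6072 0.262  0.1109] F [ 0.4  0.2 -2.5] t 11.15 grip 0.0439
```

View pics/g2.png

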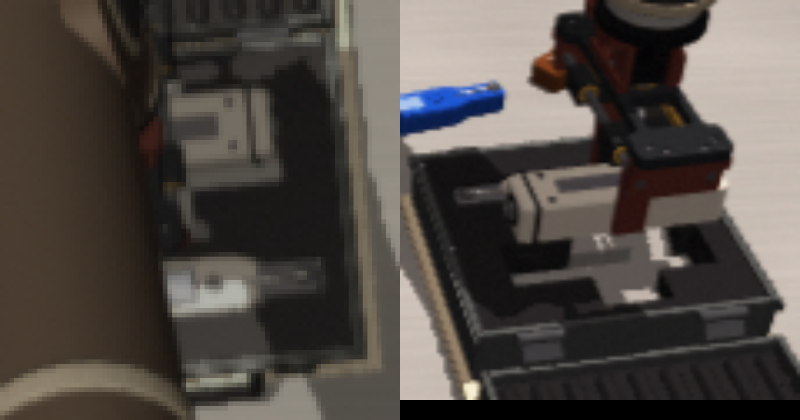

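The top view shows the lens half of the held barrel above its pocket, and the scene view shows it aligned above the pocket. I compare the barrel's fitted pose in the top image with the one implied by the tool pose.

```bash
cat > m3.py <<'E'
from fit import *; import sys
def box_layers(p,K,V,box,zc):
    m=new(box);t=new(box)
    q=rect(-.08,.08,-.022,.022); q2=rect(-.0785,.0785,-.0205,.0205)
    P=np.r_[proj(T(q,zc-.0165,p),K,V),proj(T(q,zc+.0165,p),K,V),proj(T(q2,zc-.018,p),K,V),proj(T(q2,zc+.018,p),K,V)].astype(np.float32)
    fill(m,cv2.convexHull(P)[:,0],box); fill(t,proj(T(q2,zc+.018,p),K,V),box)
    e=new(box); fill(e,proj(np.r_[T(np.array([[.08,-.022],[.08,.022]]),zc+.017,p),T(np.array([[.08,.022],[.08,-.022]]),zc-.017,p)],K,V),box)
    cap=new(box); fill(cap,proj(T(rect(.066,.0785,-.0205,.0205),zc+.018,p),K,V),box)
    return [down(m),down(t),down(e&(1-t)),down(cap)]
def run(f,x,y,yaw,zc,box,c0,verbose=1):
    D=np.load(f);K,V=D["K"],D["V"];im=D["I"].mean(2)[box[0]:box[1],box[2]:box[3]]
    p=np.array([x,y,yaw])
    m=box_layers(p,K,V,box,zc)[0]; w=cv2.dilate((m>.02).astype(np.uint8),np.ones((7,7)))>0; w[:,:c0-box[2]]=0
    res=[]
    for fr in(2,3):
        fun=lambda s:resid(box_layers(np.r_[s,p[fr:]],K,V,box,zc),im,w)[0]
        r=minimize(fun,p[:fr],method="Nelder-Mead",options=dict(initial_simplex=p[:fr]+np.r_[np.zeros((1,fr)),np.diag([.005,.005,.02][:fr])],xatol=1e-5,fatol=1e-4,maxiter=200))
        print("fit",r.x,"resid %.2f (start %.2f)"%(r.fun,fun(p[:fr])),"fit-pred mm",(r.x[:2]-p[:2])*1e3)
if __name__=="__main__":
    c,s=np.cos(.107-np.pi/2),np.sin(.107-np.pi/2); x,y=.6072+.005*c,.262+.005*s
    print("pred",x,y); 
    for c0 in(188,194): run("topC.npz",x,y,.107-np.pi/2,.1217,(124,190,150,240),c0)
E
python3 m3.py
```

```text
pred 0.6077339797150706 0.2570285952021694
fit [0.6077 0.2612] resid 18.67 (start 18.93) fit-pred mm [-0.0528  4.1569]
fit [ 0.6084  0.2611 -1.4775] resid 18.63 (start 18.93) fit-pred mm [0.6788 4.0872]
fit [0.6069 0.2607] resid 16.42 (start 16.83) fit-pred mm [-0.81   3.686]
fit [ 0.6071  0.261  -1.4705] resid 16.44 (start 16.83) fit-pred mm [-0.643  3.933]
```

Run:
```python
from fit import *
p=np.array([.6077,.2570,.107-np.pi/2]);zc=.1217
o=np.zeros((500,800,3),np.uint8)
for i,(f,(r0,c0)) in enumerate((("topC.npz",(126,184)),("sceneC.npz",(185,315)))):
    D=np.load(f);K,V=D["K"],D["V"];n=[50,60][i];fx=400/n
    A=cv2.resize(D["I"][r0:r0+n,c0:c0+n,::-1],(400,400),interpolation=cv2.INTER_CUBIC).clip(0,255).astype(np.uint8)
    q=rect(-.08,.08,-.022,.022)
    for z,c in((zc+.018,(0,255,0)),(zc-.018,(0,0,255))):
        cv2.polylines(A,[np.round((proj(T(q,z,p),K,V)-[c0,r0]+.5)*fx*16).astype(np.int32)],True,c,1,cv2.LINE_AA,4)
    o[:400,400*i:400*i+400]=A
    s=np.linspace(.05,.1,26)
    L=proj(T(np.c_[s,0*s],zc+.018,p),K,V).astype(np.float32)
    print(f,"along x from 50mm step2:",cv2.remap(D["I"].mean(2),L[:,:1],L[:,1:],1)[:,0].round())
    s=np.linspace(-.04,.04,41);L=proj(T(np.c_[0*s+.06,s],zc+.018,p),K,V).astype(np.float32)
    print("across y from -40 step2:",cv2.remap(D["I"].mean(2),L[:,:1],L[:,1:],1)[:,0].round())
cv2.imwrite("pics/g3.png",o)
```

```text
topC.npz along x from 50mm step2: [104. 108. 108. 108. 108. 108. 107. 102.  72.  67.  78.  97. 104. 104.
  95.  75.  54.  41.  32.  26.  23.  23.  23.  24.  24.  24.]
across y from -40 step2: [ 34.  51.  67.  79.  81.  79.  77.  73.  74.  79.  90.  98. 103. 103.
 103. 104. 107. 108. 108. 108. 108. 108. 108. 108. 108. 107. 104. 101.
 100.  99.  96.  82.  57.  35.  26.  28.  34.  38.  39.  39.  38.]
sceneC.npz along x from 50mm step2: [133. 133. 132. 132. 134. 121.  81.  58.  89. 128. 133. 131. 122. 103.
  64.  50.  56.  67.  65.  64.  64.  65.  66.  67.  66.  67.]
across y from -40 step2: [ 38.  37.  38.  39.  39.  39.  38.  38.  42.  54.  86. 116. 116. 117.
 116. 121. 122. 122. 116. 120. 121. 121. 115. 121. 122. 119. 115. 120.
 121. 114. 109. 108.  98.  94.  92.  93.  94.  94.  94.  94.  93.]
```

View pics/g3.png

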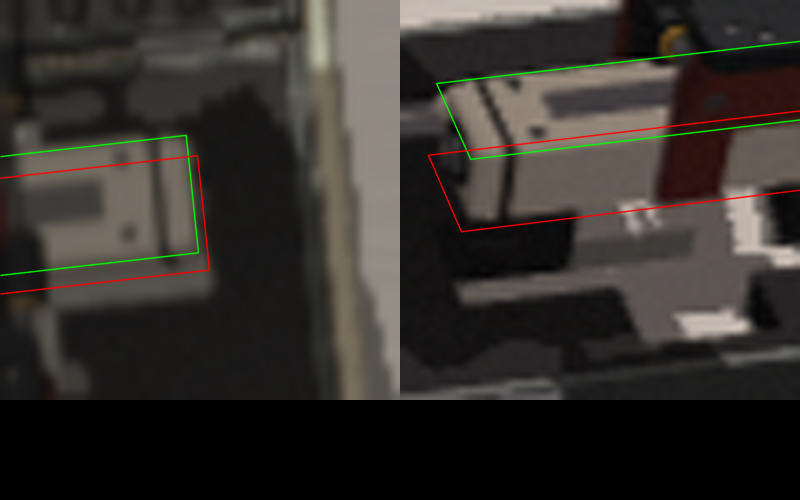

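In the top camera the barrel sits about 1.4 mm further along gun y and 0.5 mm along gun x than the tool implies. That is a camera offset, so I correct the pocket pose in the robot frame to (0.6067, 0.2596).

```bash
python3 -c "
from go import *
go(.6062,.2646,.076,.1028)"
```

```text
shift cm [ 3.49 -0.07 -0.26] turn (np.float64(0.004), np.float64(-3.138)) | jawyaw 0.107 j7 -0.19 tilt 0.0004 tcp [0.6072 0.262  0.1109] F [ 0.4  0.2 -2.5] t 11.15 grip 0.0439
```

```bash
python3 -m pendant '[[[1,-0.07,-0.26],0.004,4],[[2,-0.07,-0.26],0.004,4],[[3,-0.07,-0.26],0.004,4],[[3.4,-0.07,-0.26],0.004,4],[[3.4,-0.07,-0.26],0.004,4],[[3.4,-0.07,-0.26],0.004,4],[[3.4,-0.07,-0.26],0.004,4],[[3.4,-0.07,-0.26],0.004,4]]' 30
python3 -c "
from go import *
go(.6062,.2646,.066,.1028)"
```

```text
time: 11.95
tcp_pos: [0.6064, 0.2648, 0.0772]
tool_rot: [0.525, 0.474, 0.525, -0.473]
contact_force: [0.7, -0.8, -2.5]
grip_width: 0.0438
shift cm [ 1.12 -0.03  0.02] turn (np.float64(0.0), np.float64(-3.141)) | jawyaw 0.103 j7 -0.18 tilt 0.0008 tcp [0.6064 0.2648 0.0772] F [ 0.7 -0.8 -2.5] t 11.95 grip 0.0438
```

```bash
python3 -m pendant '[[[0.3,0,0],0,4],[[0.6,0,0],0,4],[[0.8,0,0],0,4],[[1.0,0,0],0,4],[[1.1,0,0],0,4],[[1.1,0,0],0,4]]'
python3 -c "
from go import *
go(.6062,.2646,.066,.1028);print(bot.sense()['torque'])"
```

```text
time: 12.55
tcp_pos: [0.606, 0.2647, 0.0654]
tool_rot: [0.525, 0.473, 0.525, -0.474]
contact_force: [0.3, 0.1, -2.9]
grip_width: 0.0437
shift cm [-0.06  0.02  0.01] turn (np.float64(0.0), np.float64(-3.141)) | jawyaw 0.103 j7 -0.18 tilt 0.0004 tcp [0.606  0.2647 0.0654] F [ 0.3  0.1 -2.9] t 12.55 grip 0.0437
[-0.1067 -0.0168 -0.0316]
```

There is no contact force with the bottom about 6 mm below the foam top, so it has entered the pocket. I continue down to the bulges.

```bash
python3 -m pendant '[[[0.3,0,0],0,4],[[0.6,0,0],0,4],[[0.8,0,0],0,4],[[1.0,0,0],0,4],[[1.1,0,0],0,4],[[1.1,0,0],0,4]]'
python3 -c "
from go import *
go(.6062,.2646,.054,.1028);print(bot.sense()['torque'])"
```

```text
time: 13.15
tcp_pos: [0.606, 0.2647, 0.0544]
tool_rot: [0.525, 0.473, 0.525, -0.474]
contact_force: [0.2, -1.0, -3.0]
grip_width: 0.0436
shift cm [0.04 0.02 0.01] turn (np.float64(0.0), np.float64(-3.141)) | jawyaw 0.103 j7 -0.18 tilt 0.0003 tcp [0.606  0.2647 0.0544] F [ 0.2 -1.  -3. ] t 13.15 grip 0.0436
[-0.0594  0.0196 -0.0195]
```

```bash
python3 -m pendant '[[[0.1,0,0],0,4],[[0.2,0,0],0,4],[[0.3,0,0],0,4],[[0.3,0,0],0,4]]'
python3 -c "
from go import *
go(.6062,.2646,.054,.1028);print(bot.sense()['torque'])"
```

```text
time: 13.55
tcp_pos: [0.6065, 0.2647, 0.0525]
tool_rot: [0.525, 0.474, 0.525, -0.473]
contact_force: [-1.4, -0.8, 4.9]
grip_width: 0.0442
shift cm [-0.15 -0.03  0.  ] turn (np.float64(-0.0), np.float64(3.141)) | jawyaw 0.102 j7 -0.18 tilt 0.0009 tcp [0.6065 0.2647 0.0525] F [-1.4 -0.8  4.9] t 13.55 grip 0.0442
[-0.1006  0.6581 -0.0742]
```

Resting on the bulges (+5 N). I open modestly and lift.

```bash
python3 -m pendant '[[[0,0,0],0,6],[[0,0,0],0,6],[[0,0,0],0,6],[[0,0,0],0,6],[[-1,0,0],0,6],[[-3,0,0],0,6],[[-6,0,0],0,6],[[-8,0,0],0,3],[[-8,0,0],0,0],[[-8,0,0],0,0]]'
python3 -c "
from go import *
P=[.6065,.2597,-1.468]
go(*inhome(P,(.066,0)),.1,.1028)
J,K,V=avg('scene',3);np.savez('sceneD.npz',I=J,K=K,V=V)
I,K,V=avg('top',2)
o=np.zeros((420,800,3),np.uint8)
o[:420,:400]=cv2.resize(I[124:214,150:236,::-1],(400,420),interpolation=3).clip(0,255);o[:400,400:]=cv2.resize(J[165:265,300:400,::-1],(400,400)).clip(0,255)
cv2.imwrite('pics/g4.png',o)"
```

```text
time: 14.55
tcp_pos: [0.6062, 0.2649, 0.1321]
tool_rot: [0.525, 0.474, 0.525, -0.473]
contact_force: [-0.3, 0.6, -0.0]
grip_width: 0.0394
shift cm [ 3.21 -0.03  7.12] turn (np.float64(0.0), np.float64(-3.141)) | jawyaw 0.103 j7 -0.20 tilt 0.0011 tcp [0.6062 0.2649 0.1321] F [-0.3  0.6 -0. ] t 14.55 grip 0.0394
```

View pics/g4.png

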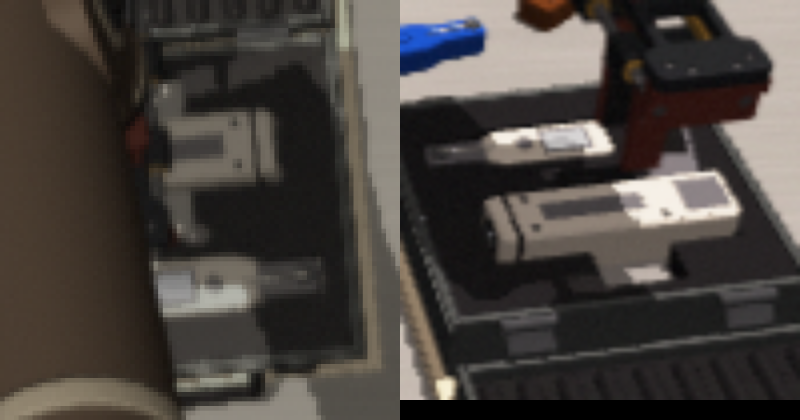

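The gun sits level in the pocket mouth, its proud white barrel at about (610,215) in the right panel. Next come staged presses: lens end, rear end, grip foot.

```bash
python3 -m pendant '[[[1.5,0,4],0,0],[[3.2,0,7.1],0,0],[[3.8,0,7.1],0,0],[[4.6,0,7.1],0,0],[[5.0,0,7.1],0,0],[[5.4,0,7.1],0,0],[[5.8,0,7.1],0,0],[[6.0,0,7.1],0,0],[[6.0,0,7.1],0,0]]'
python3 -c "
from go import *
P=[.6065,.2597,-1.468]
go(*inhome(P,(-.066,0)),.09,.1028)"
```

```text
time: 15.7
tcp_pos: [0.6132, 0.1947, 0.0714]
tool_rot: [0.525, 0.473, 0.525, -0.473]
contact_force: [-0.4, -0.0, -0.3]
grip_width: 0.0005
shift cm [ -1.86   0.01 -13.14] turn (np.float64(0.001), np.float64(-3.141)) | jawyaw 0.104 j7 -0.07 tilt 0.0003 tcp [0.6132 0.1947 0.0714] F [-0.4 -0.  -0.3] t 15.7 grip 0.0005
```

```bash
python3 -m pendant '[[[-2.4,0,0],0,0],[[-2.4,0,-5],0,0],[[-2.4,0,-10],0,0],[[-2.4,0,-13.1],0,0],[[-2.2,0,-13.1],0,0],[[-1.4,0,-13.1],0,0],[[-0.8,0,-13.1],0,0],[[-0.4,0,-13.1],0,0],[[0,0,-13.1],0,0],[[0,0,-13.1],0,0]]'
python3 -c "
from go import *
P=[.6065,.2597,-1.468]
go(*inhome(P,(-.068,-.098)),.09,.1028)"
```

```text
time: 16.7
tcp_pos: [0.6004, 0.3234, 0.0714]
tool_rot: [0.525, 0.474, 0.525, -0.474]
contact_force: [1.1, -0.8, 1.1]
grip_width: 0.0006
shift cm [-1.86 -9.85 -0.39] turn (np.float64(-0.001), np.float64(3.14)) | jawyaw 0.102 j7 -0.27 tilt 0.0004 tcp [0.6004 0.3234 0.0714] F [ 1.1 -0.8  1.1] t 16.7 grip 0.0006
```

```bash
python3 -m pendant '[[[-2.6,0,0],0,0],[[-2.6,-5,-0.2],0,0],[[-2.6,-9.8,-0.4],0,0],[[-2.2,-9.8,-0.4],0,0],[[-1.4,-9.8,-0.4],0,0],[[-0.8,-9.8,-0.4],0,0],[[-0.4,-9.8,-0.4],0,0],[[0,-9.8,-0.4],0,0],[[0.4,-9.8,-0.4],0,0],[[0.7,-9.8,-0.4],0,0]]'
python3 -c "
from go import *
P=[.6065,.2597,-1.468]
go(*inhome(P,(-.068,-.098)),.064,.1028)"
```

```text
time: 17.7
tcp_pos: [0.5022, 0.3183, 0.0642]
tool_rot: [0.525, 0.474, 0.525, -0.474]
contact_force: [-2.0, -0.1, 12.5]
grip_width: 0.0005
shift cm [ 0.02 -0.03  0.1 ] turn (np.float64(0.0), np.float64(-3.142)) | jawyaw 0.103 j7 -0.34 tilt 0.0003 tcp [0.5022 0.3183 0.0642] F [-2.  -0.1 12.5] t 17.7 grip 0.0005
```

```bash
python3 -m pendant '[[[0.2,0,0.1],0,0],[[0.25,0,0.1],0,0]]'
python3 -m pendant '[[[-2.4,0,0],0,0],[[-2.4,5,0.2],0,0],[[-2.4,9.8,0.4],0,0],[[-1.6,9.8,0.4],0,0],[[-1.0,9.8,0.4],0,0],[[-0.6,9.8,0.4],0,0],[[-0.3,9.8,0.4],0,0],[[0,9.8,0.4],0,0],[[0,9.8,0.4],0,0]]'
python3 -c "
from go import *
P=[.6065,.2597,-1.468]
go(*inhome(P,(.066,0)),.064,.1028)"
```

```text
time: 17.9
tcp_pos: [0.5023, 0.3177, 0.0638]
tool_rot: [0.525, 0.474, 0.525, -0.473]
contact_force: [-7.8, -2.4, 22.0]
grip_width: 0.0005
time: 18.8
tcp_pos: [0.5988, 0.3237, 0.0639]
tool_rot: [0.525, 0.473, 0.526, -0.474]
contact_force: [-5.6, -3.7, 12.6]
grip_width: 0.0009
shift cm [-0.02  0.1  13.04] turn (np.float64(0.001), np.float64(-3.141)) | jawyaw 0.104 j7 -0.26 tilt 0.0014 tcp [0.5988 0.3237 0.0639] F [-5.6 -3.7 12.6] t 18.8 grip 0.0009
```

Foot and rear are firm at about 0.0638. Now the lens end to full depth.

```bash
python3 -m pendant '[[[0.2,0,0],0,0],[[-2,0,0],0,0],[[-2,0.1,5],0,0],[[-2,0.1,10],0,0],[[-2,0.1,13],0,0],[[-1.2,0.1,13],0,0],[[-0.6,0.1,13],0,0],[[-0.2,0.1,13],0,0],[[0.1,0.1,13],0,0],[[0.2,0.1,13],0,0]]'
python3 -c "
from go import *
go(.6132,.1947,.064,.1028)"
```

```text
time: 19.8
tcp_pos: [0.6136, 0.1961, 0.0636]
tool_rot: [0.525, 0.473, 0.526, -0.473]
contact_force: [-15.9, -4.8, 41.6]
grip_width: 0.0005
shift cm [-0.04 -0.06  0.14] turn (np.float64(0.003), np.float64(-3.139)) | jawyaw 0.105 j7 -0.07 tilt 0.0020 tcp [0.6136 0.1961 0.0636] F [-15.9  -4.8  41.6] t 19.8 grip 0.0005
```

```bash
python3 -m pendant '[[[-4,0,0],0,0],[[-8,0,0],0,0],[[-12,-1,-1],0,0],[[-16,-4,-4],0,0],[[-18,-7,-8],0,0],[[-18,-10,-12],0,0],[[-18,-14,-15],0,0],[[-18,-17,-19],0,0],[[-18,-20,-22],0,0],[[-18,-24,-25],0,0]]'
python3 -m pendant '[[[0,-3,-4],0,0],[[0,-6,-8],0,0],[[0,-6,-8],0,0],[[0,-6,-8],0,0]]'
python3 - <<'E'
from go import *
J,K,V=avg('scene',4);np.savez('sceneE.npz',I=J,K=K,V=V)
I,K,V=avg('top',6);np.savez('topE.npz',I=I,K=K,V=V)
o=np.zeros((420,800,3),np.uint8)
o[:420,:400]=cv2.resize(I[124:214,150:236,::-1]*1.2,(400,420),interpolation=3).clip(0,255);o[:400,400:]=cv2.resize(J[165:265,300:400,::-1],(400,400),interpolation=3).clip(0,255)
cv2.imwrite('pics/g5.png',o); go(.3,.5,.25)
E
```

```text
time: 20.8
tcp_pos: [0.3489, 0.42, 0.2401]
tool_rot: [0.526, 0.473, 0.526, -0.472]
contact_force: [0.5, 0.5, -0.1]
grip_width: 0.0005
time: 21.2
tcp_pos: [0.2816, 0.492, 0.2397]
tool_rot: [0.526, 0.472, 0.526, -0.472]
contact_force: [0.4, 0.3, -0.6]
grip_width: 0.0005
shift cm [-0.97  1.63 -0.84] turn None | jawyaw 0.102 j7 -0.96 tilt 0.0002 tcp [0.2847 0.49   0.2403] F [-0.3 -0.   0.1] t 21.7 grip 0.0003
```

View pics/g5.png

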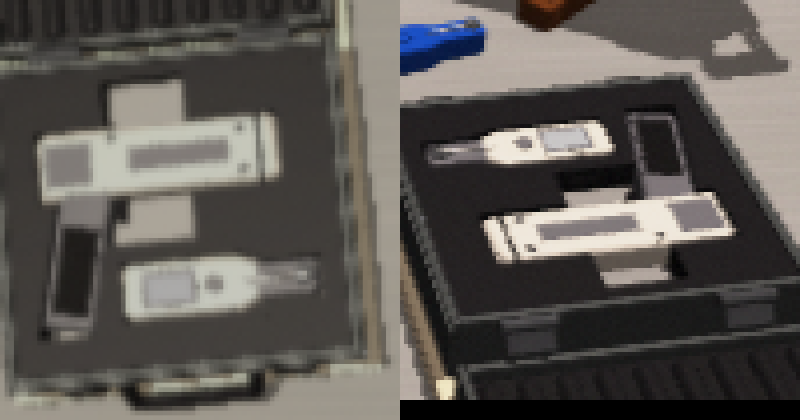

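Both look flush. Since the foot was pressed before the other two reached full depth, I re-touch the foot and the rear to make sure they stayed home.

```bash
python3 -c "
from go import *
go(.5025,.318,.09,.1028)"
```

```text
shift cm [15.03 19.92 19.33] turn (np.float64(-0.001), np.float64(3.141)) | jawyaw 0.102 j7 -0.96 tilt 0.0002 tcp [0.2847 0.49   0.2403] F [-0.3 -0.   0.1] t 21.7 grip 0.0003
```

```bash
python3 -m pendant '[[[0,5,5],0,0],[[0,9,9],0,0],[[3,13,13],0,0],[[6,16,16],0,0],[[10,19.9,19.3],0,0],[[14,19.9,19.3],0,0],[[15.5,19.9,19.3],0,0],[[15.5,19.9,19.3],0,0],[[16.3,19.9,19.3],0,0],[[16.8,19.9,19.3],0,0]]'
python3 -m pendant '[[[0.3,0,0],0,0],[[0.6,0,0],0,0],[[0.8,0,0],0,0],[[1.0,0,0],0,0],[[1.1,0,0],0,0]]'
python3 -c "
from go import *
go(.5025,.318,.064,.1028)"
```

```text
time: 22.7
tcp_pos: [0.502, 0.3205, 0.0734]
tool_rot: [0.525, 0.474, 0.526, -0.472]
contact_force: [-0.1, -1.2, -0.3]
grip_width: 0.0008
time: 23.2
tcp_pos: [0.502, 0.3196, 0.0637]
tool_rot: [0.525, 0.474, 0.526, -0.473]
contact_force: [-8.6, -4.2, 29.1]
grip_width: 0.0009
shift cm [-0.03  0.03  0.16] turn (np.float64(0.001), np.float64(-3.141)) | jawyaw 0.103 j7 -0.36 tilt 0.0019 tcp [0.502  0.3196 0.0637] F [-8.6 -4.2 29.1] t 23.2 grip 0.0009
```

```bash
python3 -m pendant '[[[-2,0,0],0,0],[[-2,5,0.3],0,0],[[-2,9.8,0.4],0,0],[[-1.2,9.8,0.4],0,0],[[-0.6,9.8,0.4],0,0],[[-0.2,9.8,0.4],0,0],[[0,9.8,0.4],0,0],[[0.1,9.8,0.4],0,0],[[0.1,9.8,0.4],0,0]]'
python3 -m pendant '[[[-4,0,0],0,0],[[-8,0,0],0,0],[[-13,-1,-1],0,0],[[-17,-5,-4],0,0],[[-17,-9,-7],0,0],[[-17,-13,-10],0,0],[[-17,-17,-13],0,0],[[-17,-21,-16],0,0],[[-17,-25,-16],0,0],[[-17,-29,-16],0,0]]'
python3 - <<'E'
from go import *; from fit import *; from m2 import fitcase
I,K,V=avg('top',6); D=np.load('topE.npz')
np.savez('topF.npz',I=I,K=K,V=V)
print("moved-scene diff in case area",np.abs(I-D["I"])[124:214,150:236].mean())
A=np.load('topA.npz')["I"].mean(2)
for n,(r,c) in dict(jar=(127,269),timer=(170,269),cup=(227,272)).items():
    a=A[r-15:r+15,c-15:c+15];b=I.mean(2)[r-15:r+15,c-15:c+15]
    print(n,"shift px",cv2.phaseCorrelate(a.astype(float),b.astype(float))[0])
go(.3,.5,.25)
o=cv2.resize(I[100:240,130:390,::-1]*1.2,None,fx=3,fy=3,interpolation=3).clip(0,255).astype(np.uint8);cv2.imwrite('pics/g6.png',o)
E
```

```text
time: 24.1
tcp_pos: [0.5989, 0.3247, 0.0637]
tool_rot: [0.525, 0.474, 0.525, -0.473]
contact_force: [-7.2, -5.4, 24.2]
grip_width: 0.0002
time: 25.1
tcp_pos: [0.2898, 0.455, 0.2296]
tool_rot: [0.526, 0.472, 0.527, -0.473]
contact_force: [-0.1, 0.1, 0.1]
grip_width: 0.0006
moved-scene diff in case area 1.418827
jar shift px (-0.00341682476827998, -0.04599277216156672)
timer shift px (0.029511917844192936, -0.016618368131535277)
cup shift px (-0.02094274795486939, -0.0032212705498668726)
shift cm [-1.97  0.91 -4.55] turn None | jawyaw 0.102 j7 -0.91 tilt 0.0005 tcp [0.2956 0.4539 0.2303] F [0.3 0.8 0.3] t 25.4 grip 0.0007
```

View pics/g6.png

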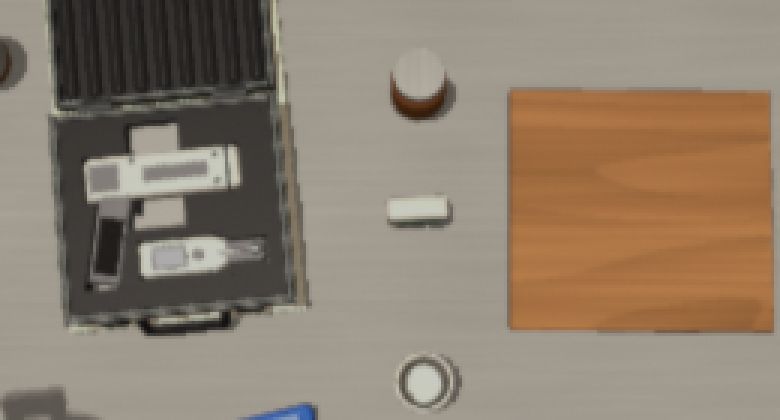

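The final view shows both thermometers in their pockets the right way round: gun at about (160,170), probe at (200,255). The board is empty and the jar, timer and cup are where they were. Handing in.

```bash
python3 -c "
from workcell import bot
print(bot.job_done(), bot.sense()['time'])"
```

```text
the job is handed in; nothing more can be done
the job is handed in; nothing more can be done
```

Both thermometers are in their own pockets, the right way round and pressed home, and the job was handed in at about 25 s of the 72 s allowed.

**What I did:** I touched off the foam at z ≈ 0.0637 m and pressed the probe at body and neck. I then laid the gun in its pocket and pressed the lens end, rear end and grip foot.

**Last checks that passed:**
- **Gun height:** the lens end, rear end and foot were all firm at 0.0636–0.0637 m under 24–42 N, which is level with the foam. I re-touched the foot and rear after the lens press.
- **Probe height:** body and neck were firm at 0.0637–0.0638 m under 24 N and 11 N.
- **Bystanders:** the jar, timer and cup moved less than 0.05 px in the top view (about 0.2 mm).
- **Robot:** retracted to z ≈ 0.23 m, touching nothing.

**Checks that disagreed:**
- **Camera offset:** above the pocket, the top camera placed the held gun about 1.4 mm off the tool-based position. I corrected for this and the gun went in without resistance. The scene camera put its lens end about 3 mm off along its length, and I did not use that.
- **Case height:** the first camera fit gave a foam height of 0.059 m, so I used the touched height instead.
- **Not measured:** I did not fit the final sideways position separately. It rests on the clean entry into the 1.5 mm clearance and the final pictures.

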